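Rap the stuck bushing out of its tube

ROBOT

A 7-joint arm with a two-finger parallel gripper is mounted at the origin on the work surface. World frame = base frame: x ahead of the robot, y to its left, z up, the work surface at z = 0. Lengths are in m, angles in rad, forces in N, time in s.
With the tool pointing down it reaches from about 0.425 to 0.95 m from the base axis. Payload 16.7 kg.
Tool frame: the origin (TCP) lies on the mounting face of the last link; the fingertips stand 199 mm ahead of it and the grasp point (between the pads) lies 180 mm ahead of it; z points along the fingers, y is the line along which they close (so a half turn about z gives the same grasp; the last joint's range is limited). The gripper opens to 94 mm and grips with 3 to 60 N. Pads are 16 mm wide; open, the fingers measure 119 mm over their backs; the gripper's body (75 mm by 177 mm) begins 78 mm behind the grasp point.
Start: joints at [1.175, 0.426, 0.074, 1.606, -0.034, 1.111, -0.067], TCP at [0.165, -0.655, 0.405] pointing down, gripper open.
Joint ranges: [-2.85, 2.85], [-0.5, 2.14], [-1.23, 1.37], [0.21, 2.46], [-1.02, 4.16], [0.16, 2.05], [-2.73, 2.73]. Speed limits (rad/s): [1.89, 1.89, 2.39, 2.39, 3.01, 3.01, 3.01].

INTERFACE

Orientations are given as a rotation vector (axis times angle).
In Python, from plant import readout, vision, order gives the robot as it stands.
- The arm moves only by the tool play_rows, never from a script. Its arguments are lists of equal length, an entry for each row: "delta_pos": the shift along the tool's x, y, z in mm, a list of three; "spin": the turn about the tool's z in rad. A call has 1 to 10 rows; each row shifts and turns the commanded pose from where the row before left it, along the tool's axes as they then stand; what a row does not reach is not made up. A row lasts 1/8 s, in which the tool goes at most 62.5 mm and 10.7 degrees, less where a joint would pass 70% of its speed; a pose out of reach is approached as far as the arm can. A call with a gripper value outside its range is refused whole. "grip" is the finger opening in mm, from 0 to 94, set as the call begins (left out, the last holds). The fingers move at their own pace and stop on an object; "grip_force" is the grip in N (left out, the last holds). Time passes only in rows, so rows that do not move let the fingers close. It gives the time, the measured TCP pose, the force, the opening and the grip force at its end, in the units of the state.
- readout.observe(): the state, without advancing time (a new reading comes with each control period).
- vision.get_image(name): name is "scene" or "top" or "wrist"; returns the picture (420x560x3 uint8, blue, green, red); there is no depth.
- vision.camera_params(name): a dict with "fovy" (degrees; the focal length in pixels is half the picture's height over the tangent of half this angle, whatever the lens; pixels are square), "cx", "cy" (the principal point, pixels), "R" (3x3) and "t" (3): a world point X has camera coordinates R X + t; the wrist camera has in their place "mount" (4x4, takes a point from camera to tool coordinates, whose origin is the TCP and whose axes are the flange's). Camera axes: x right, y down, z forward; pixel columns grow to the right and rows downward; lengths in m; the calibration is good to about 2 mm. A picture is of the moment at which its call begins: read the wrist's pose just before it. camera_params takes no time and is no camera call.
- order.sign_off(): hands the job in; it is judged then, once.
The state is a dict: "time": time; "joints": joint angles; "dq": joint speeds; "tau": joint torques, N m; "eef_pos": TCP position; "tool_rot": TCP orientation; "wrist_force": force on the tool from outside, world axes, zero at the start; "ft_torque": the same for the moment, N m; "opening": finger opening in m; "grip_force": force on a finger pad.
Only numpy, scipy, OpenCV 4.12 (cv2) and the standard library are available. Lean on these libraries where they do the work, as an engineer would, in place of code of your own. Each camera call takes 0.05 s, during which the arm holds its last target. There are 200 camera calls.

TASK

One of the three upturned clear tubes on the grey rubber mat still has a brass bushing wedged inside. Carry that tube over to the steel tray and, keeping hold of it, rap its open end sharply on the tray floor until the bushing drops out, and leave the bushing in the tray. Then stand the empty tube back on the mat, open end down, without disturbing the two other tubes.

Things in the scene. Friction and masses are not known exactly. Their poses are not given: they have to be found in the camera images.
- tube: The tube with the bushing wedged in it: clear plastic, 46 mm outside diameter, 40 mm inside, 125 mm tall, about 110 g, standing upturned. Origin at the centre of its open mouth, which faces down; z points up to the closed end. The top 35 mm (z 90 to 125 mm) is a solid black cap 46 mm across: the place to grip.
- bushing: Flanged brass bushing, about 140 g: body 28 mm diameter, flange 32 mm at its upper end, 32 mm tall. Origin at the centre of its plain lower end, z along its axis to the flange. While wedged, its origin is about 35 mm above the tube's mouth; once free it stands on the floor within the tube, flange below the nubs, and the tube lifts straight off it.
- tray: Fixed open steel tray, 190 x 190 mm outside, 26 mm high, walls 6 mm thick. Origin at the centre of its underside; inner floor about 6 mm above the origin (see point tray_in).
- tray_in (a point): Centre of the tray's inner floor, on its surface.
- mat: Fixed grey rubber mat, 150 mm (its x) by 340 mm (its y), 4 mm thick; origin at the centre of its underside. The three tubes stand in a row along its y, about 105 mm apart.
- empty_a: An empty tube, same shape, size and origin as the tube with the bushing; standing on the mat, to be left alone.
- empty_b: The other empty tube, the same again; to be left alone.
- nubs (a point): Point on the tube's axis, 60 mm above its mouth, level with three spring nubs in the wall that hold the bushing under its flange. The bushing's weight, pressing or slow setting down do not free it; striking the mouth on the tray floor in a quick downstroke (0.2 to 0.4 m/s at the blow) does, in one or a few raps.

How it is judged:
On the way, in this order (a step that is already met when the one before it is completed fails the run):
1. the tube is over the tray, with the bushing still wedged in it (horizontal distance between tube and tray below 0.08 m and z of bushing in the frame of tube above 0.025 m), for 0.1 s.
2. the bushing has dropped out onto the tray floor (horizontal distance between bushing and tray below 0.115 m and z of bushing in the frame of tray below 0.03 m and z of bushing in the frame of tube below 0.012 m), for 0.2 s.
At the end, for the whole second after the job is handed in: The bushing lies or stands at rest on the tray floor, inside the tray; the empty tube stands at rest on the mat, open end down (within 0.1 rad of upright), its centre on the mat (x of bushing in the frame of tray between -0.095 and 0.095 m and y of bushing in the frame of tray between -0.095 and 0.095 m and z of bushing in the frame of tray below 0.03 m and linear speed of each of bushing, tube below 0.03 m/s and x of tube in the frame of mat between -0.07 and 0.07 m and y of tube in the frame of mat between -0.165 and 0.165 m and z of tube in the frame of mat below 0.009 m and angle between tube's own z axis and vertical below 0.1 rad); the robot touches nothing.
It fails at once if the tube is let go while it stands or falls on the tray (contact force between tube and tray above 0.5 N and contact force between the fingers and tube below 0.2 N).
It fails at once if an empty tube is moved more than 30 mm or knocked over (distance of any of empty_a, empty_b from where it was at the start of the episode above 0.03 m or angle between any of empty_a, empty_b's own z axis and vertical above 0.5 rad).
It also fails if it takes over 58 s, if anything falls off the work surface, if the arm or the gripper's body presses on something with over 40 N, if the wrist force passes 120 N, or if a joint passes its speed limit or range.

## Working session

There is one attempt and no reset: what is moved stays moved. The work goes in short steps, Python scripts to look and compute and a tool call to move; the robot and the scene stay as the last step left them, time stands still between calls to the robot, and variables do not carry over. Pictures are saved under pics/ and viewed, at most 10 in all, crops included, and the job is handed in when it is done.

Besides the shell and the picture viewer there is one more tool, called after ">>>" in YAML: its name, and indented under it one key for each argument. play_rows: Moves the arm, as the interface text tells. Its arguments: {"type":"object","properties":{"delta_pos":{"type":"array"},"spin":{"type":"array"},"grip":{"type":"number"},"grip_force":{"type":"number"}},"required":["delta_pos","spin"]}

```bash
mkdir -p pics
python3 - <<'E'
from plant import readout, vision
import cv2
print(readout.observe())
for n in("scene","top","wrist"):
    print(n,vision.camera_params(n)); cv2.imwrite(f"pics/{n}0.png",vision.get_image(n))
E
```

```text
{'time': 0.0, 'joints': array([ 1.17454658,  0.42672269,  0.07382959,  1.60659132, -0.03412286,
        1.11081227, -0.06709211]), 'dq': array([-2.38922185e-05,  9.61362040e-04,  1.37342582e-04,  4.62018420e-04,
        4.38241802e-05,  1.21130675e-03,  1.61932791e-04]), 'tau': array([-2.78282962e-03, -9.35826087e+01,  3.66505533e+00, -4.54197156e+01,
       -4.88766516e-02,  2.00147467e-02,  1.27709141e-04]), 'eef_pos': array([ 0.16482942, -0.65437685,  0.40398795]), 'tool_rot': array([-3.11646962e+00, -3.86434590e-01,  3.46119251e-04]), 'wrist_force': array([-0.03242757,  0.41323168, -0.05859309]), 'ft_torque': array([0.03102478, 0.01175134, 0.02074557]), 'grip_force': 0.0, 'opening': 0.09383902075701055}
scene {'fovy': 45.87879827485809, 'cx': 276.84115193991937, 'cy': 210.05082678970095, 'R': array([[-0.01276624,  0.99967791,  0.02193387],
       [ 0.69401832,  0.02465014, -0.71953523],
       [-0.71984415,  0.00603675, -0.69410947]]), 't': array([-0.00340137, -0.32587252,  1.46297233])}
top {'fovy': 45.664626680013185, 'cx': 279.9846448027432, 'cy': 212.345648262294, 'R': array([[ 2.92098211e-03, -9.99680111e-01, -2.51225603e-02],
       [-9.88773029e-01,  8.65969808e-04, -1.49422713e-01],
       [ 1.49396670e-01,  2.52769711e-02, -9.88454202e-01]]), 't': array([0.01093074, 0.55028245, 1.1219871 ])}
wrist {'fovy': 64.3686602821588, 'cx': 280.1632608834466, 'cy': 206.02835342578888, 'mount': array([[ 1.54530338e-03, -9.68769003e-01, -2.47960138e-01,
         7.16431896e-02],
       [ 9.99998791e-01,  1.54017089e-03,  2.14678460e-04,
         5.24223727e-04],
       [ 1.73927147e-04, -2.47960170e-01,  9.68770212e-01,
         2.04200509e-02],
       [ 0.00000000e+00,  0.00000000e+00,  0.00000000e+00,
         1.00000000e+00]])}
```

View pics/scene0.png

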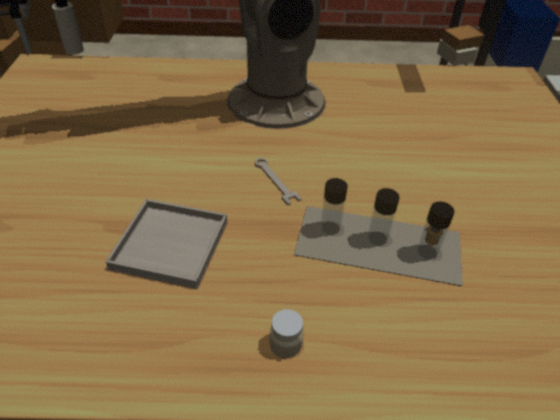

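View pics/top0.png

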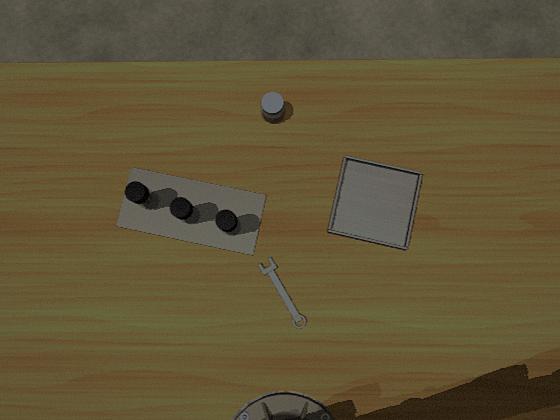

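The scene picture shows brass in the rightmost tube (435,238), which is the leftmost in the top view (137,192). The tray is at top-view (375,202).

```bash
cat > h.py <<'E'
import numpy as np, cv2
from plant import readout, vision
from scipy.spatial.transform import Rotation as Ro
def cam(n,obs=None):
    p=vision.camera_params(n); f=210/np.tan(np.radians(p["fovy"]/2))
    if "R" in p: R=np.array(p["R"]);t=np.array(p["t"])
    else:
        M=np.array(p["mount"]);T=np.eye(4);T[:3,:3]=Ro.from_rotvec(obs["tool_rot"]).as_matrix();T[:3,3]=obs["eef_pos"]
        W=np.linalg.inv(T@M);R=W[:3,:3];t=W[:3,3]
    return f,p["cx"],p["cy"],R,t
def plane(c,uv,z):
    f,cx,cy,R,t=c; d=R.T@np.array([(uv[0]-cx)/f,(uv[1]-cy)/f,1]); o=-R.T@t
    return (o+d*(z-o[2])/d[2])
def proj(c,X):
    f,cx,cy,R,t=c; q=R@np.array(X)+t; return q[:2]/q[2]*f+[cx,cy]
E
python3 - <<'E'
from h import *
for n,box in(("top",(110,165,270,260)),("scene",(310,170,470,250))):
    im=cv2.imread(f"pics/{n}0.png"); g=im.max(2); x0,y0,x1,y1=box
    c=cam(n); m=(g<42).astype(np.uint8); k=np.zeros_like(m);k[y0:y1,x0:x1]=m[y0:y1,x0:x1]
    k=cv2.morphologyEx(k,cv2.MORPH_OPEN,np.ones((5,5)))
    _,_,st,ce=cv2.connectedComponentsWithStats(k)
    for s,q in zip(st[1:],ce[1:]):
        if s[4]>80: print(n,s,q.round(1),plane(c,q,.1115).round(4))
c=cam("top");im=cv2.imread("pics/top0.png")
for name,pts,z in(("tray",[(344,157),(422,174),(408,249),(328,233)],.026),("mat",[(132,168),(266,194),(254,255),(117,226)],.004)):
    P=np.array([plane(c,p,z) for p in pts]);print(name,P.round(3).tolist(),P.mean(0),np.linalg.norm(np.diff(P,axis=0),axis=1))
E
```

```text
top [126 182  24  25 444] [137.7 193.3] [0.5827 0.3258 0.1115]
top [170 198  24  22 411] [181.4 208.3] [0.5489 0.2271 0.1115]
top [216 210  22  22 394] [226.5 220.6] [0.5214 0.1268 0.1115]
scene [326 188  19  15 249] [335.1 194.8] [0.5365 0.1254 0.1115]
scene [376 191  21  23 377] [385.7 202.6] [0.5559 0.2247 0.1115]
scene [429 203  24  27 505] [440.  215.7] [0.5893 0.3254 0.1115]
tray [[0.687, -0.141, 0.026], [0.644, -0.325, 0.026], [0.466, -0.286, 0.026], [0.504, -0.101, 0.026]] [ 0.57520167 -0.21324548  0.026     ] [0.18876477 0.18245303 0.18875519]
mat [[0.667, 0.377, 0.004], [0.601, 0.046, 0.004], [0.453, 0.074, 0.004], [0.523, 0.407, 0.004]] [0.56092359 0.22605894 0.004     ] [0.33694482 0.15021161 0.33986221]
```

```bash
cat >> h.py <<'E'
def go(p,start=None,yaw=None):
    "tool-frame shift (mm) from start (default: now) to p; spin first if yaw (world angle of tool y) given"
    o=readout.observe(); R=Ro.from_rotvec(o["tool_rot"]).as_matrix(); s=o["eef_pos"] if start is None else np.array(start)
    y=np.arctan2(R[1,1],R[0,1]); 
    sp=0 if yaw is None else (np.arctan2(np.sin(y-yaw),np.cos(y-yaw)))
    R2=R@Ro.from_rotvec([0,0,sp]).as_matrix()
    print("yaw_y",round(y,3),"spin",round(sp,3),"then shift",((R2.T@(np.array(p)-s))*1000).round(1),"tilt",R[2,2].round(4))
E
python3 - <<'E'
from h import *
w=[.56,-.15,.404]
go(w); go([.5,.28,.404],w)
E
```

```text
yaw_y -1.324 spin 0 then shift [ 5.064e+02 -3.927e+02  5.000e-01] tilt -1.0
yaw_y -1.324 spin 0 then shift [ 4.680e+01 -4.316e+02  4.000e-01] tilt -1.0
```

>>> play_rows:
  delta_pos:
    - [46,-36,0]
    - [46,-36,0]
    - [46,-36,0]
    - [46,-36,0]
    - [46,-36,0]
    - [46,-36,0]
    - [46,-36,0]
    - [46,-36,0]
    - [46,-36,0]
    - [46,-36,0]
  spin: [0,0,0,0,0,0,0,0,0,0]

```text
time: 1.4
eef_pos: [0.5238, -0.1915, 0.4048]
tool_rot: [3.118, 0.386, 0.0]
wrist_force: [0.5, -0.2, -0.2]
opening: 0.0942
grip_force: 0.0
```

>>> play_rows:
  delta_pos:
    - [10,-50,0]
    - [10,-50,0]
    - [10,-50,0]
    - [10,-50,0]
    - [10,-50,0]
    - [5,-50,0]
    - [5,-50,0]
    - [5,-50,0]
    - [0,0,0]
  spin: [0,0,0,0,0,0,0,0,0]

```text
time: 2.52
eef_pos: [0.4872, 0.2142, 0.4047]
tool_rot: [-3.115, -0.395, 0.0]
wrist_force: [-0.5, -0.7, -1.0]
opening: 0.0942
grip_force: 0.0
```

Run:
```python
from h import *
o=readout.observe();print(o["time"],o["joints"].round(2),o["eef_pos"])
go([.505,.305,.404],yaw=-.25)
```

```text
2.525 [-0.1   0.23 -0.5   1.9   0.12  1.04 -1.97] [0.48720526 0.21423143 0.40469292]
yaw_y -1.319 spin -1.069 then shift [92.3 -5.2  0.8] tilt -1.0
```

>>> play_rows:
  delta_pos:
    - [0,0,0]
    - [0,0,0]
    - [0,0,0]
    - [0,0,0]
    - [0,0,0]
    - [0,0,0]
    - [46,-3,0]
    - [46,-3,0]
    - [0,0,0]
  spin: [-0.178,-0.178,-0.178,-0.178,-0.178,-0.178,0,0,0]

```text
time: 3.65
eef_pos: [0.5059, 0.3032, 0.4043]
tool_rot: [-2.483, -1.922, -0.0]
wrist_force: [-0.0, -0.8, -0.5]
opening: 0.0939
grip_force: 0.0
```

Run:
```python
from h import *
o=readout.observe();im=vision.get_image("wrist");cv2.imwrite("pics/w1.png",im)
np.savez("w1.npz",**o);print(o["time"],o["joints"].round(2),o["eef_pos"],o["tool_rot"])
c=cam("wrist",o);print(proj(c,[.585,.326,.129]),proj(c,[.555,.226,.129]))
```

```text
3.65 [-0.12  0.36 -0.66  1.77  0.24  1.1  -1.12] [0.50587847 0.3032396  0.40430679] [-2.48310850e+00 -1.92201163e+00 -4.36610580e-05]
[373.43169025 161.00131705] [359.91770123 285.56275899]
```

View pics/w1.png

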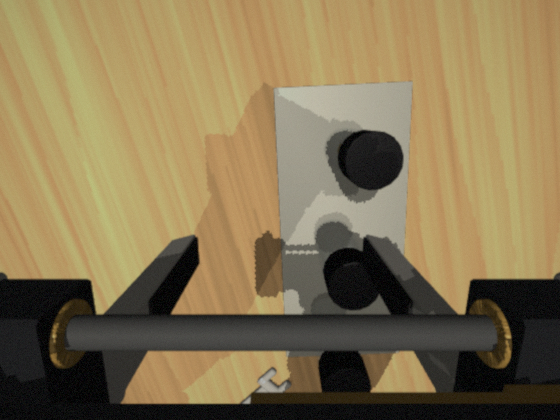

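The target cap's top circle sits at (373,160), which matches the prediction of (373,161), so I take the tube position as (0.585, 0.326).

Run:
```python
from h import *
go([.585,.326,.294])
```

```text
yaw_y -0.255 spin 0 then shift [ 43.7  70.4 110. ] tilt -1.0
```

>>> play_rows:
  delta_pos:
    - [21.7,35.2,0]
    - [22,35.2,0]
    - [0,0,0]
    - [0,0,35]
    - [0,0,35]
    - [0,0,25]
    - [0,0,15]
    - [0,0,0]
  spin: [0,0,0,0,0,0,0,0]

```text
time: 4.7
eef_pos: [0.5849, 0.3248, 0.2943]
tool_rot: [2.487, 1.919, -0.002]
wrist_force: [0.1, 0.3, -0.2]
opening: 0.094
grip_force: 0.0
```

>>> play_rows:
  delta_pos:
    - [0,0,0]
    - [0,0,0]
    - [0,0,0]
    - [0,0,0]
    - [0,0,0]
    - [0,0,0]
    - [0,0,0]
  spin: [0,0,0,0,0,0,0]
  grip: 30
  grip_force: 50

```text
time: 5.58
eef_pos: [0.5851, 0.3257, 0.2948]
tool_rot: [-2.487, -1.92, -0.0]
wrist_force: [-1.3, 0.0, -0.1]
opening: 0.0453
grip_force: 50.0
```

Run:
```python
from h import *
go([.575,-.213,.4648])
```

```text
yaw_y -0.256 spin 0 then shift [-523.6  126.7 -170.1] tilt -1.0
```

>>> play_rows:
  delta_pos:
    - [0,0,-10]
    - [0,0,-30]
    - [0,0,-40]
    - [0,0,-40]
    - [0,0,-40]
    - [0,0,-10]
    - [0,0,0]
  spin: [0,0,0,0,0,0,0]

```text
time: 6.45
eef_pos: [0.5849, 0.3256, 0.4646]
tool_rot: [2.487, 1.92, 0.0]
wrist_force: [-0.6, 0.1, -3.7]
opening: 0.0453
grip_force: 50.0
```

>>> play_rows:
  delta_pos:
    - [-15,3.6,0]
    - [-30,7.3,0]
    - [-40,9.7,0]
    - [-40,9.7,0]
    - [-40,9.7,0]
    - [-40,9.7,0]
    - [-40,9.7,0]
    - [-40,9.7,0]
    - [-40,9.7,0]
    - [-40,9.7,0]
  spin: [0,0,0,0,0,0,0,0,0,0]

```text
time: 7.7
eef_pos: [0.5773, -0.0524, 0.4633]
tool_rot: [-2.487, -1.918, 0.003]
wrist_force: [1.1, -0.1, -2.5]
opening: 0.0455
grip_force: 50.0
```

>>> play_rows:
  delta_pos:
    - [-40,9.7,0]
    - [-40,9.7,0]
    - [-40,9.7,0]
    - [-28,6.7,0]
    - [-10,2.4,0]
    - [0,0,30]
    - [0,0,40]
    - [0,0,15]
    - [0,0,0]
    - [0,0,0]
  spin: [0,0,0,0,0,0,0,0,0,0]

```text
time: 8.95
eef_pos: [0.5755, -0.2123, 0.381]
tool_rot: [2.486, 1.919, 0.002]
wrist_force: [0.6, -0.0, -3.5]
opening: 0.0451
grip_force: 50.0
```

Run:
```python
from h import *
o=readout.observe();print(o["time"],o["joints"].round(2),o["eef_pos"],o["tool_rot"])
go([.575,-.213,.30])
a=vision.get_image("scene");b=vision.get_image("top")
cv2.imwrite("pics/s2.png",np.hstack([cv2.resize(a[80:320,60:300],(400,400)),cv2.resize(b[100:300,270:470],(400,400))]))
```

```text
8.95 [ 0.59  0.38 -0.44  1.75  0.18  1.05 -0.17] [ 0.57554823 -0.2122778   0.38103541] [2.48571900e+00 1.91908802e+00 1.62349698e-03]
yaw_y -0.256 spin 0 then shift [-0.8 -0.5 81. ] tilt -1.0
```

View pics/s2.png

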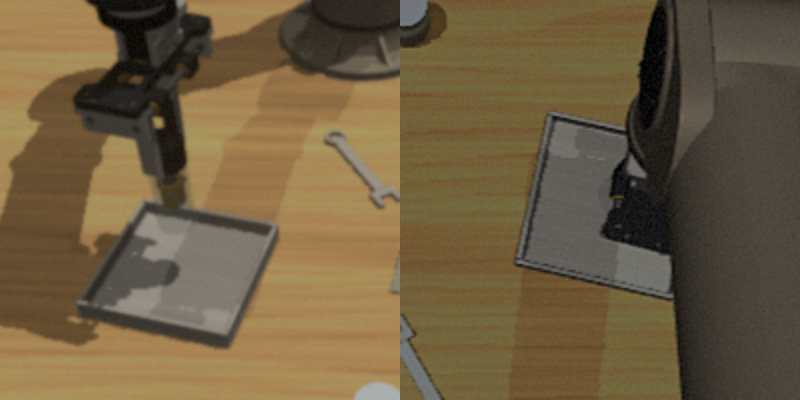

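The brass is still wedged in the held tube, which now hangs over the middle of the tray. Now the first rap.

>>> play_rows:
  delta_pos:
    - [0,0,20]
    - [0,0,34]
    - [0,0,34]
    - [0,0,-20]
    - [0,0,0]
    - [0,0,0]
  spin: [0,0,0,0,0,0]

```text
time: 9.8
eef_pos: [0.5751, -0.2124, 0.3123]
tool_rot: [2.486, 1.919, 0.001]
wrist_force: [-1.6, -0.4, -0.9]
opening: 0.0458
grip_force: 50.0
```

Run:
```python
from h import *
a=vision.get_image("scene")
cv2.imwrite("pics/s3.png",cv2.resize(a[150:300,90:250],(640,600)))
```

```text
(no output)
```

View pics/s3.png

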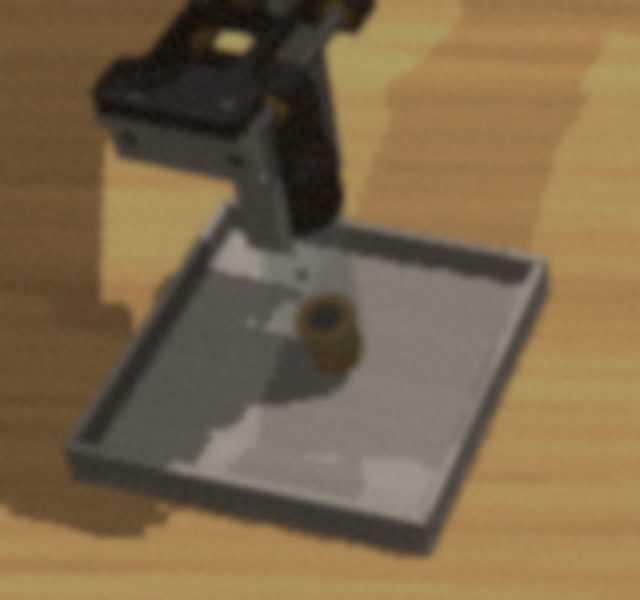

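The first rap freed the bushing: it stands on the tray floor at (328,335) in the crop. I lift straight off it and carry the tube back.

>>> play_rows:
  delta_pos:
    - [0,0,-15]
    - [0,0,-30]
    - [0,0,-35]
    - [0,0,-35]
    - [0,0,-30]
    - [0,0,-8]
    - [0,0,0]
  spin: [0,0,0,0,0,0,0]

```text
time: 10.72
eef_pos: [0.575, -0.2124, 0.4649]
tool_rot: [2.487, 1.919, 0.0]
wrist_force: [0.5, 0.6, -1.1]
opening: 0.0456
grip_force: 50.0
```

>>> play_rows:
  delta_pos:
    - [15,-3.6,0]
    - [30,-7.3,0]
    - [40,-9.7,0]
    - [40,-9.7,0]
    - [40,-9.7,0]
    - [40,-9.7,0]
    - [40,-9.7,0]
    - [40,-9.7,0]
    - [40,-9.7,0]
    - [40,-9.7,0]
  spin: [0,0,0,0,0,0,0,0,0,0]

```text
time: 11.98
eef_pos: [0.5811, 0.1654, 0.4637]
tool_rot: [-2.485, -1.92, 0.002]
wrist_force: [1.1, 0.3, -1.1]
opening: 0.0455
grip_force: 50.0
```

>>> play_rows:
  delta_pos:
    - [40,-9.7,0]
    - [40,-9.7,0]
    - [40,-9.7,0]
    - [27,-6.5,0]
    - [10,-2.4,0]
    - [0,0,0]
    - [0,0,0]
  spin: [0,0,0,0,0,0,0]

```text
time: 12.85
eef_pos: [0.5852, 0.3235, 0.4645]
tool_rot: [2.488, 1.918, -0.001]
wrist_force: [1.4, -0.8, -1.7]
opening: 0.0454
grip_force: 50.0
```

Run:
```python
from h import *
o=readout.observe();print(o["time"],o["joints"].round(2),o["wrist_force"],o["tool_rot"])
go([.585,.326,.2948])
a=vision.get_image("scene");b=vision.get_image("wrist")
cv2.imwrite("pics/s4.png",np.hstack([cv2.resize(a[100:300,280:480],(400,400)),cv2.resize(b,(400,300))[[*range(300)]+[0]*100]]))
```

```text
12.85 [-0.14  0.44 -0.65  1.52  0.27  1.27 -1.08] [ 1.39357665 -0.76523888 -1.67435681] [ 2.48766348e+00  1.91779796e+00 -7.74878043e-04]
yaw_y -0.257 spin 0 then shift [  2.5  -0.8 169.7] tilt -1.0
```

View pics/s4.png

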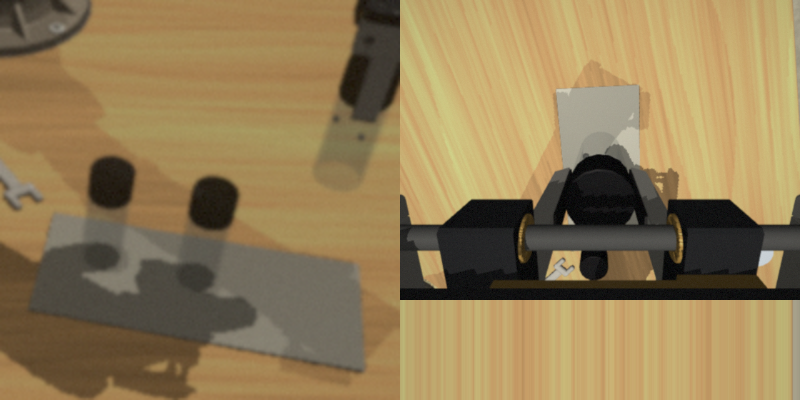

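The tube is empty, upright in the grip, and the other two still stand. Next I set it down gently.

>>> play_rows:
  delta_pos:
    - [2,-1,15]
    - [0,0,30]
    - [0,0,35]
    - [0,0,35]
    - [0,0,30]
    - [0,0,13]
    - [0,0,5]
    - [0,0,3]
    - [0,0,1]
    - [0,0,0]
  spin: [0,0,0,0,0,0,0,0,0,0]

```text
time: 14.2
eef_pos: [0.5846, 0.3269, 0.2983]
tool_rot: [2.487, 1.919, 0.001]
wrist_force: [0.5, 0.3, -0.2]
opening: 0.0453
grip_force: 50.0
```

>>> play_rows:
  delta_pos:
    - [0,0,1]
    - [0,0,1]
    - [0,0,1]
    - [0,0,0]
    - [0,0,0]
  spin: [0,0,0,0,0]

```text
time: 14.82
eef_pos: [0.5845, 0.3268, 0.2947]
tool_rot: [-2.487, -1.919, 0.0]
wrist_force: [0.5, 0.3, -0.5]
opening: 0.0453
grip_force: 50.0
```

No contact yet, so the tube slipped up slightly in the grip. I keep going down 1 mm at a time.

>>> play_rows:
  delta_pos:
    - [0,0,1]
    - [0,0,0]
    - [0,0,0]
  spin: [0,0,0]

```text
time: 15.2
eef_pos: [0.5845, 0.3268, 0.2937]
tool_rot: [-2.487, -1.92, -0.0]
wrist_force: [-0.5, -0.1, -1.1]
opening: 0.0452
grip_force: 50.0
```

>>> play_rows:
  delta_pos:
    - [0,0,1]
    - [0,0,0]
    - [0,0,0]
  spin: [0,0,0]

```text
time: 15.58
eef_pos: [0.5845, 0.3268, 0.2927]
tool_rot: [-2.487, -1.92, -0.0]
wrist_force: [-0.1, 0.6, -0.5]
opening: 0.0454
grip_force: 50.0
```

>>> play_rows:
  delta_pos:
    - [0,0,1]
    - [0,0,0]
    - [0,0,0]
  spin: [0,0,0]

```text
time: 15.95
eef_pos: [0.5845, 0.3268, 0.2917]
tool_rot: [-2.487, -1.92, 0.0]
wrist_force: [-0.3, -0.3, -0.6]
opening: 0.0451
grip_force: 50.0
```

>>> play_rows:
  delta_pos:
    - [0,0,1]
    - [0,0,0]
    - [0,0,0]
  spin: [0,0,0]

```text
time: 16.32
eef_pos: [0.5845, 0.3268, 0.2907]
tool_rot: [-2.487, -1.92, -0.0]
wrist_force: [-0.7, -0.1, -1.7]
opening: 0.0454
grip_force: 50.0
```

>>> play_rows:
  delta_pos:
    - [0,0,1]
    - [0,0,0]
    - [0,0,0]
  spin: [0,0,0]

```text
time: 16.7
eef_pos: [0.5845, 0.3268, 0.2897]
tool_rot: [-2.487, -1.92, 0.0]
wrist_force: [-0.3, -0.0, -1.1]
opening: 0.0452
grip_force: 50.0
```

Run:
```python
from h import *
a=vision.get_image("scene")
cv2.imwrite("pics/s5.png",cv2.resize(a[170:290,370:490],(600,600)))
```

```text
(no output)
```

View pics/s5.png

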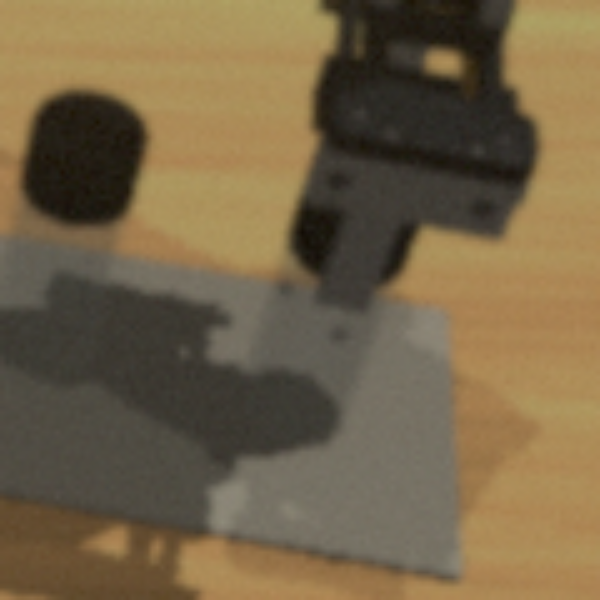

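The fingertips sit several mm below the cap's lower edge (about (345,300) against (345,280)), which confirms the slip. I continue down.

>>> play_rows:
  delta_pos:
    - [0,0,1]
    - [0,0,0]
    - [0,0,0]
  spin: [0,0,0]

```text
time: 17.12
eef_pos: [0.5845, 0.3268, 0.2887]
tool_rot: [-2.487, -1.92, -0.0]
wrist_force: [-0.9, 0.4, -1.8]
opening: 0.0453
grip_force: 50.0
```

>>> play_rows:
  delta_pos:
    - [0,0,1]
    - [0,0,0]
    - [0,0,0]
  spin: [0,0,0]

```text
time: 17.5
eef_pos: [0.5845, 0.3268, 0.2877]
tool_rot: [-2.487, -1.92, -0.0]
wrist_force: [0.3, 0.4, -1.6]
opening: 0.0452
grip_force: 50.0
```

>>> play_rows:
  delta_pos:
    - [0,0,1]
    - [0,0,0]
    - [0,0,0]
  spin: [0,0,0]

```text
time: 17.88
eef_pos: [0.5845, 0.3268, 0.2867]
tool_rot: [-2.487, -1.92, -0.0]
wrist_force: [-0.1, 0.1, -1.0]
opening: 0.0454
grip_force: 50.0
```

>>> play_rows:
  delta_pos:
    - [0,0,1]
    - [0,0,0]
    - [0,0,0]
  spin: [0,0,0]

```text
time: 18.25
eef_pos: [0.5845, 0.3269, 0.286]
tool_rot: [2.487, 1.92, 0.001]
wrist_force: [-1.5, -1.3, 5.4]
opening: 0.0456
grip_force: 50.0
```

>>> play_rows:
  delta_pos:
    - [0,0,1]
    - [0,0,0]
    - [0,0,0]
  spin: [0,0,0]

```text
time: 18.62
eef_pos: [0.5845, 0.3271, 0.286]
tool_rot: [2.487, 1.919, 0.001]
wrist_force: [-5.1, -3.0, 17.2]
opening: 0.0455
grip_force: 50.0
```

>>> play_rows:
  delta_pos:
    - [0,0,1]
    - [0,0,0]
    - [0,0,0]
  spin: [0,0,0]

```text
time: 19.0
eef_pos: [0.5846, 0.3272, 0.2859]
tool_rot: [2.487, 1.919, 0.002]
wrist_force: [-6.7, -5.2, 28.3]
opening: 0.0452
grip_force: 50.0
```

Contact. I relieve the pressure by 2 mm, open the gripper and retreat straight up.

>>> play_rows:
  delta_pos:
    - [0,0,-1]
    - [0,0,-1]
    - [0,0,0]
    - [0,0,0]
  spin: [0,0,0,0]

```text
time: 19.5
eef_pos: [0.5846, 0.3269, 0.286]
tool_rot: [2.487, 1.92, 0.001]
wrist_force: [-1.8, -2.0, 6.3]
opening: 0.0457
grip_force: 50.0
```

>>> play_rows:
  delta_pos:
    - [0,0,0]
    - [0,0,0]
    - [0,0,0]
    - [0,0,0]
    - [0,0,0]
    - [0,0,0]
    - [0,0,0]
    - [0,0,0]
  spin: [0,0,0,0,0,0,0,0]
  grip: 94

```text
time: 20.5
eef_pos: [0.5845, 0.3268, 0.2857]
tool_rot: [2.487, 1.92, 0.0]
wrist_force: [1.3, 0.1, -0.2]
opening: 0.0939
grip_force: 0.0
```

>>> play_rows:
  delta_pos:
    - [0,0,-10]
    - [0,0,-25]
    - [0,0,-35]
    - [0,0,-35]
    - [0,0,-35]
    - [0,0,-20]
    - [0,0,-10]
    - [0,0,0]
    - [0,0,0]
  spin: [0,0,0,0,0,0,0,0,0]

```text
time: 21.62
eef_pos: [0.5845, 0.3266, 0.4544]
tool_rot: [-2.487, -1.92, 0.003]
wrist_force: [0.2, 0.1, -0.3]
opening: 0.0939
grip_force: 0.0
```

Run:
```python
from h import *
a=vision.get_image("scene")
cv2.imwrite("pics/s6.png",cv2.resize(a[150:310,90:490],(800,320)))
```

```text
(no output)
```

View pics/s6.png

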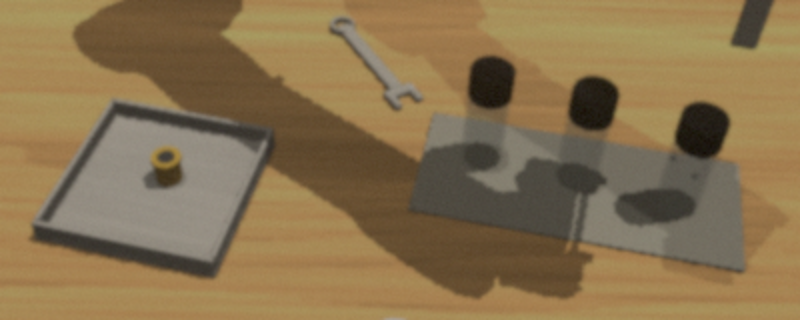

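The bushing stands in the tray at (167,165), and all three tubes stand upright on the mat with the empty one at (700,140). Handing in.

```bash
python3 -c "
from plant import order
print(order.sign_off())"
```

```text
the job is handed in; nothing more can be done
None
```

The job is handed in: one rap freed the bushing, which stands in the tray, and the empty tube is back on the mat, open end down, with the other two tubes still standing; the sign-off gave no verdict.

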